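Roll the tin into the rack and lock its gate

ROBOT

A 7-joint arm with a two-finger parallel gripper is mounted at the origin on a cart in front of the work surface, level with it; the furniture and walls round the work are solid. World frame = base frame: x ahead of the robot, y to its left, z up, the work surface at z = 0. Lengths are in m, angles in rad, forces in N, time in s.
With the tool pointing down it reaches from about 0.4 to 0.85 m from the base axis. Payload 4.5 kg.
Tool frame: the origin (TCP) lies midway between the tips of the shut fingers; the grasp point (between the pads) lies 19 mm behind it; z points along the fingers, y is the line along which they close (so a half turn about z gives the same grasp; the last joint's range is limited). The gripper opens to 88 mm and grips with 3 to 60 N. Pads are 18 mm wide; open, the fingers measure 123 mm over their backs; the gripper's body (75 mm by 187 mm) begins 45 mm behind the grasp point.
Start: joints at [1.235, 0.689, -0.195, 1.565, 0.157, 0.902, -0.215], TCP at [0.226, -0.583, 0.205] pointing down, gripper open.
Joint ranges: [-3.01, 3.01], [-0.46, 2.08], [-1.47, 1.51], [0.13, 2.56], [-1, 4.14], [0.04, 2.09], [-2.66, 2.66]. Speed limits (rad/s): [2.57, 2.57, 3.14, 3.14, 3.14, 3.14, 3.14].

INTERFACE

Orientations are given as a unit quaternion [x, y, z, w].
In Python, from plant import r gives the robot as it stands. The module is installed in compiled form; this text tells all that it offers.
- The arm moves only by the tool step_arm, never from a script. Its argument "series" is a list of rows, each a list of 7 numbers: the shift along the world's x, y, z in mm, then the turn, a rotation vector about the world's x, y, z in rad, then the closure, from 0 (fully open) to 1 (shut). A call has 1 to 20 rows; each row shifts and turns the commanded pose from where the row before left it; what a row does not reach is not made up. A row lasts 1/10 s, in which the tool goes at most 50 mm and 8.59 degrees, less where a joint would pass 70% of its speed; a pose out of reach is approached as far as the arm can. A call is refused whole if a number of a shift passes 50 or a number of a turn 0.15, either way. A call with a gripper value outside its range is refused whole. The fingers move at their own pace and stop on an object; "force" is the grip in N (left out, the last holds). Time passes only in rows, so rows that do not move let the fingers close. It gives the time, the measured TCP pose, the force, the opening and the grip force at its end, in the units of the state.
- r.get_state(): the state, without advancing time (a new reading comes with each control period).
- r.snapshot(name): name is "scene" or "top" or "wrist"; returns (picture, depth): 480x640x3 uint8, blue, green, red; 480x640 float32, m along the optical axis (not along the pixel's ray), 0 where there is no reading.
- r.get_calibration(name): a dict with "intrinsics" (3x3 intrinsics, pixels), "dist_coeffs" ([k1, k2, p1, p2, k3] as OpenCV has them; the pictures are not rectified), "pose" (4x4, takes a point from camera to world coordinates). Camera axes: x right, y up, looking along -z (the intrinsics and any distortion apply to the point x, -y, -z); pixel columns grow to the right and rows downward; lengths in m; the calibration is good to about 2 mm. A picture is of the moment at which its call begins: read the wrist's pose just before it. get_calibration takes no time and is no camera call; for the wrist camera it gives the pose at the moment of the call.
- r.finish_job(): hands the job in; it is judged then, once.
The state is a dict: "clock": time; "q": joint angles; "qd": joint speeds; "joint_torque": joint torques, N m; "tool_pos": TCP position; "eef_rot": TCP orientation; "contact_force": force on the tool from outside, world axes, zero at the start; "moment": the same for the moment, N m; "opening": opening from 0.0 (shut) to 1.0 (fully open); "finger_force": force on a finger pad.
Only numpy, scipy, OpenCV 4.12 (cv2) and the standard library are available. Lean on these libraries where they do the work, as an engineer would, in place of code of your own. Each camera call takes 0.05 s, during which the arm holds its last target. There are 200 camera calls.

TASK

Put the big round food tin away in the wooden tin rack: without lifting it, roll it along the rack's guide rail right into the bay, up to its end wall. Then swing the rack's gate fully shut behind it and turn the wooden turnbutton square across the front of the gate's peg, so that the gate cannot open. Leave the other things on the worktop where they are.

Things in the scene. Friction and masses are not known exactly. Their poses are not given: they have to be found in the camera images.
- rack: Dark wooden tin rack, fixed to the worktop. Origin on the worktop at the centre of its bay; its axes X (roughly away from the robot), Y (roughly to the robot's left), Z up. The bay, open above and at the mouth (toward -Y), has a 50 mm high end wall with inner face at Y=+42 mm. No floor: the tin rolls on the worktop, toward +Y, along the rail. At the end wall its centre is at Y=+4 mm.
- rail_face (a point): Point on the inner face of the straight guide rail (X=+60, Y=-140 mm in the rack frame, 25 mm up). The rail is 50 mm high, 20 mm thick, and runs from Y=-240 to +60 mm, forming also the far wall of the bay.
- near_wall_end (a point): Inner corner of the free end of the bay's near wall (X=-60, Y=-45 mm, 25 mm up). That wall is 50 mm high, 16 mm thick and runs to Y=+60 mm. The bay is thus 120 mm wide; a tin that is not close to the rail catches on this end.
- tin_center (a point): Centre of a closed round food tin, 75 mm in diameter, 110 mm long, about 0.5 kg, lying on the worktop in the lane, at Y=-215 to -165 mm, its axis (this point's z) roughly along X, a few mm (up to 12) clear of the rail. Touching the rail its centre is at X=+5 mm. Smooth and slippery: it rolls freely and slides endwise at a few N. Too thick to grasp: push it.
- gate (a joint): Gate angle, rad: 0 = shut (stop), lying along X across the mouth at Y=-48 mm; grows as it swings outward; starts 2.1 to 2.4, limit 2.8. A wooden frame 14 mm thick, 120 mm long, top 49 mm above the worktop. At value q it points from its hinge along (X, Y) = (cos q, -sin q). Friction 0.03 Nm; stays where it is left.
- gate_hinge (a point): Top of the gate's vertical hinge axis (X=-68, Y=-48 mm, 49 mm above the worktop), at the end of the near wall.
- gate_peg (a point): Middle (67 mm above the worktop) of the upright round peg on top of the gate, 16 mm in diameter, from 49 to 86 mm above the worktop, 78 mm from the gate's hinge. Take the gate by it, or push it. With the gate shut the peg stands at X=+10, Y=-48 mm.
- turnbutton (a joint): Turnbutton angle, rad: 0 = along the rail, pointing to -Y; 1.57 = square across the mouth, pointing to -X in front of the gate's peg (locked; stop at 1.6); starts -0.35 to 0.1 (negative: swung out behind the rail). At value q it points from its pivot along (X, Y) = (-sin q, -cos q). Friction 0.04 Nm; stays. Turned across before the gate is shut, it blocks the peg.
- turnbutton_pivot (a point): Pivot of the turnbutton, at rack X=+70, Y=-68 mm, 66 mm above the worktop, on top of the guide rail. The turnbutton is a wooden bar 20 mm wide with round ends, from 56 to 76 mm above the worktop, reaching 80 mm from the pivot (and 20 mm the other way).
- turnbutton_end (a point): Point on the turnbutton's centre line near its free end, 70 mm from the pivot, at mid-height (66 mm above the worktop).
- pepper_mill: Bystander: turned wooden pepper mill, 58 mm wide, 150 mm tall, upright at the back left. Origin under its base.
- spice_paprika: Bystander: small dark-capped spice jar, 41 mm wide, 105 mm tall, at the back left. Origin under its base.
- mug_tea: Bystander: two-tone mug, 101 mm tall, at the back right. Origin under its base.
- lemon_a: Bystander: lemon, 83x58x58 mm, at the front right. Origin at its underside.
- garlic: Bystander: garlic bulb, 50 mm, on the robot's side of the rack's near wall. Origin at its underside.
- salt_shaker: Bystander: salt shaker, 44 mm wide, 90 mm tall, left of the rack's end wall. Origin under its base.
- tin_sardines: Bystander: flat oblong tin, 63x105x24 mm, at the front left. Origin at its underside.
Things that resemble listed ones, but are neither listed nor needed, are in the scene too. Leave any pink or red look-alike of the part that bears tin_center alone.

How it is judged:
By the outcome, as a careful person would: the job done as asked, in the order asked, and still so for the second after the job is handed in, with the robot touching nothing.
It also fails if it takes over 72 s, if anything falls off the work surface, if the arm or the gripper's body presses on something with over 40 N, if the wrist force passes 120 N, or if a joint passes its speed limit or range.

## Working session

There is one attempt and no reset: what is moved stays moved. The work goes in short steps, Python scripts to look and compute and a tool call to move; the robot and the scene stay as the last step left them, time stands still between calls to the robot, and variables do not carry over. Pictures are saved under pics/ and viewed, at most 10 in all, crops included, and the job is handed in when it is done.

Besides the shell and the picture viewer there is one more tool, called after "Call:" as name(argument=value, ...), one argument or row to a line, values as JSON. step_arm: Moves the arm, as the interface text tells. Its arguments: {"type":"object","properties":{"series":{"type":"array"},"force":{"type":"number"}},"required":["series"]}

```bash
mkdir -p pics; cat > h.py <<'E'
import numpy as np, cv2
from plant import r
def ray(name,uv,cal=None):
    c=cal or r.get_calibration(name)
    K=np.array(c["intrinsics"]);d=np.array(c["dist_coeffs"]);T=np.array(c["pose"])
    p=cv2.undistortPoints(np.array(uv,float).reshape(-1,1,2),K,d)[:,0]
    D=np.c_[p[:,0],-p[:,1],-np.ones(len(p))]@T[:3,:3].T
    return T[:3,3],D
def onplane(name,uv,z):
    o,D=ray(name,uv); return o+D*((z-o[2])/D[:,2])[:,None]
def withdepth(name,uv,depth):
    o,D=ray(name,uv); return o+D*np.array([depth[int(v),int(u)] for u,v in uv])[:,None]
E
python3 - <<'E'
from h import *
for n in("top","scene"):
    p,d=r.snapshot(n); cv2.imwrite(f"pics/{n}0.png",p); np.save(f"{n}0.npy",d)
    print(n,np.round(r.get_calibration(n)["pose"],3).tolist())
print(r.get_state())
E
```

```text
top [[-0.026, 0.995, -0.1, 0.424], [-0.999, -0.023, 0.033, 0.038], [0.03, 0.101, 0.994, 1.194], [0.0, 0.0, 0.0, 1.0]]
scene [[-0.892, 0.338, -0.3, 0.163], [-0.452, -0.694, 0.561, 0.74], [-0.018, 0.636, 0.771, 1.083], [0.0, 0.0, 0.0, 1.0]]
{'clock': 0.1, 'q': array([ 1.23478001,  0.68989   , -0.19452733,  1.56620398,  0.15733564,
        0.90246052, -0.2151005 ]), 'qd': array([ 1.65422648e-05, -3.30922868e-03, -5.75040773e-04, -4.16211173e-03,
       -2.09879647e-04,  6.85188858e-04, -1.51915611e-04]), 'joint_torque': array([-3.38877246e-03, -5.28502429e+01, -1.27170246e+00, -1.53836936e+01,
       -5.25989465e-02,  1.97454043e-03,  7.01954309e-05]), 'tool_pos': array([ 0.22564432, -0.58221656,  0.20460636]), 'eef_rot': array([ 9.82943730e-01,  1.83904895e-01, -2.08250653e-04, -7.55547188e-04]), 'contact_force': array([-1.11760442,  0.12430726,  0.12478811]), 'moment': array([0.02297005, 0.00834808, 0.00429243]), 'finger_force': 0.0, 'opening': 1.0032363718931818}
```

View pics/top0.png

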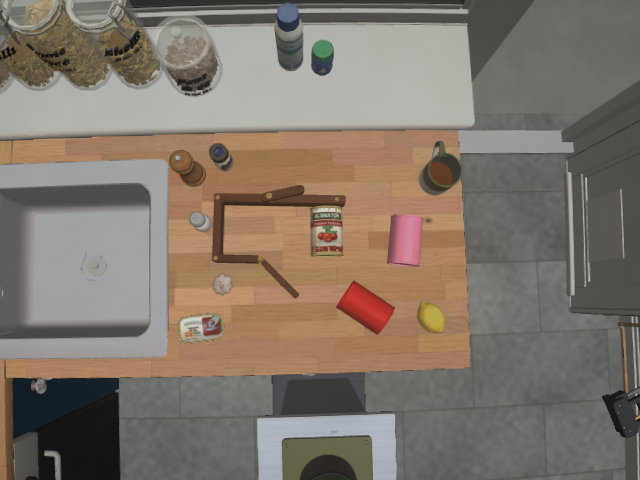

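View pics/scene0.png

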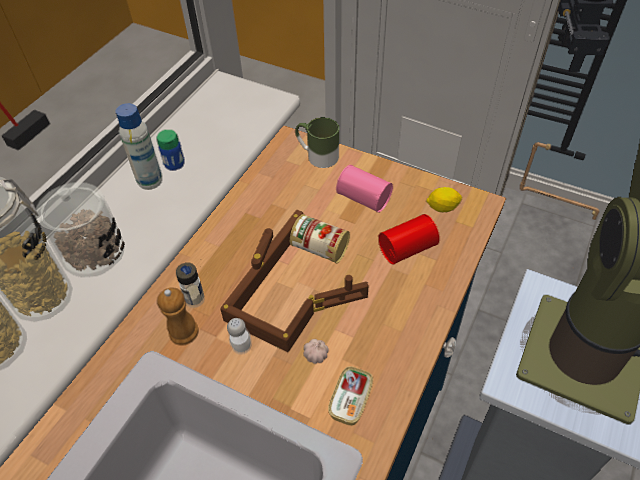

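The tall labelled tin at top (327,231) lies in the lane beside the rail. The pink (405,240) and red (365,307) cylinders are plain look-alikes outside the lane. I'll confirm in a crop and measure.

```bash
python3 - <<'E'
from h import *
p=cv2.imread("pics/top0.png");d=np.load("top0.npy")
cv2.imwrite("pics/crop0.png",cv2.resize(p[175:310,200:360],None,fx=4.5,fy=4.4,interpolation=cv2.INTER_CUBIC))
vv,uu=np.mgrid[150:320,180:450]
uv=np.c_[uu.ravel(),vv.ravel()]
P=withdepth("top",uv,d)
hsv=cv2.cvtColor(p,cv2.COLOR_BGR2HSV)[uv[:,1],uv[:,0]]
dark=(hsv[:,2]<130)&(hsv[:,0]<20)
Z=P[:,2]
for n,lo,hi in(("walls",.035,.058),("button",.066,.082)):
    m=np.zeros(p.shape[:2],np.uint8); s=dark&(Z>lo)&(Z<hi); m[uv[s,1],uv[s,0]]=255
    k,l,st,c=cv2.connectedComponentsWithStats(m)
    for i in range(1,k):
        if st[i,4]>30:
            a=l[uv[:,1],uv[:,0]]==i
            q=P[a]; rc=cv2.minAreaRect((q[:,:2]*1000).astype(np.float32))
            print(n,st[i].tolist(),np.round(q.mean(0),4),np.round(np.median(q[:,2]),4),"rect",np.round(cv2.boxPoints(rc),1).tolist())
# tin
s=(Z>.02)&(Z<.1)&(uv[:,0]>305)&(uv[:,0]<348)&(uv[:,1]>203)&(uv[:,1]<262)
q=P[s];print("tin",np.round(q.max(0),4),np.round(q.min(0),4))
t=q[q[:,2]>.055];rc=cv2.minAreaRect((t[:,:2]*1000).astype(np.float32));print(rc, np.round(cv2.boxPoints(rc),1).tolist())
E
```

```text
walls [180, 161, 22, 22, 146] [0.7089 0.2899 0.0472] 0.0476 rect [[682.2999877929688, 300.5], [721.4000244140625, 263.29998779296875], [743.4000244140625, 286.3999938964844], [704.2999877929688, 323.6000061035156]]
walls [429, 160, 21, 25, 281] [ 0.7083 -0.2825  0.0377] 0.0368 rect [[677.2999877929688, -302.8999938964844], [730.9000244140625, -305.8999938964844], [733.5999755859375, -257.6000061035156], [680.0, -254.60000610351562]]
walls [423, 180, 19, 13, 46] [ 0.667  -0.2569  0.0455] 0.0456 rect [[651.0999755859375, -273.20001220703125], [659.0, -278.8999938964844], [687.2000122070312, -239.89999389648438], [679.2999877929688, -234.1999969482422]]
walls [212, 193, 134, 70, 1784] [0.6087 0.1443 0.0491] 0.0496 rect [[497.1000061035156, -50.400001525878906], [653.7999877929688, -56.79999923706055], [665.9000244140625, 242.5], [509.29998779296875, 248.89999389648438]]
walls [310, 218, 4, 38, 84] [0.5584 0.0225 0.0511] 0.052 rect [[517.4000244140625, 19.799999237060547], [601.4000244140625, 18.299999237060547], [601.5, 24.899999618530273], [517.5, 26.5]]
walls [261, 260, 23, 23, 171] [
[... 807 characters left out ...]
 -28.600000381469727]]
button [182, 164, 14, 13, 46] [0.7084 0.291  0.0713] 0.0704 rect [[692.2000122070312, 301.0], [716.4000244140625, 273.6000061035156], [727.5, 283.5], [703.2999877929688, 310.8999938964844]]
button [260, 185, 44, 17, 365] [0.6559 0.0839 0.0757] 0.0758 rect [[636.7999877929688, 133.0], [655.4000244140625, 36.79999923706055], [676.0, 40.79999923706055], [657.2999877929688, 137.0]]
tin [0.6378 0.0331 0.0805] [ 0.5164 -0.0546  0.0203]
((571.6979370117188, -11.130050659179688), (65.21702575683594, 110.54244232177734), 89.04934692382812) [[515.9000244140625, -42.79999923706055], [626.4000244140625, -44.70000076293945], [627.5, 20.600000381469727], [517.0, 22.399999618530273]]
```

View pics/crop0.png

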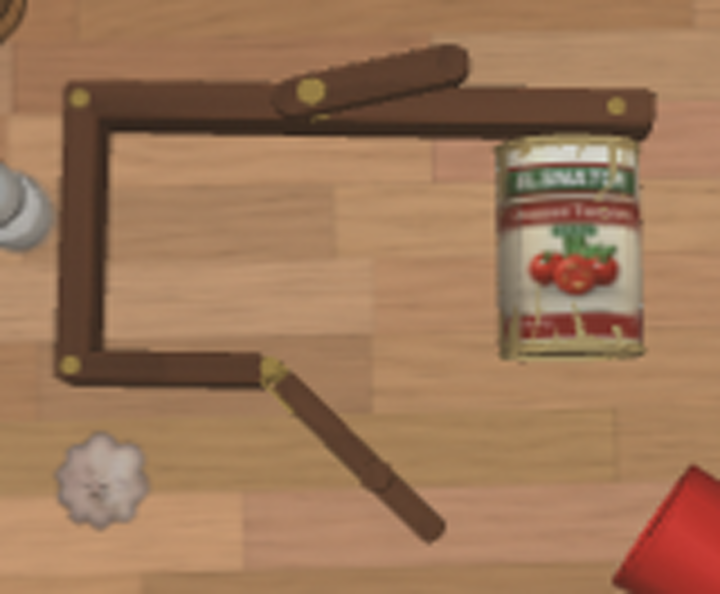

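The crop shows the tomato-labelled tin touching distance from the rail, which makes it the one to move. The gate is open toward the lower right and the turnbutton is swung slightly behind the rail. From the rect fit, the rack origin is ≈(583,186) mm with yaw −0.040. The tin centre is ≈(572,−11), which is 8 mm clear of the rail. The gate angle is ≈2.35 and the turnbutton ≈−0.23. The sizes match those given.

I'll move next to the tin's near end, then check the ledge height.

Call:
step_arm(
  series=[
    [21,47,0,0,0,0.097,1],
    [21,47,0,0,0,0.097,1],
    [21,47,0,0,0,0.097,1],
    [21,47,0,0,0,0.097,1],
    [21,47,0,0,0,0.097,1],
    [21,47,0,0,0,0.097,1],
    [21,47,0,0,0,0.097,1],
    [21,47,0,0,0,0.097,1],
    [21,47,0,0,0,0.097,1],
    [21,47,0,0,0,0.097,1],
    [21,47,0,0,0,0.097,1],
    [21,47,0,0,0,0.097,1],
    [0,0,0,0,0,0,1],
    [0,0,0,0,0,0,1],
  ],
  force=20,
)

```text
clock: 1.5
tool_pos: [0.4706, -0.0338, 0.2051]
eef_rot: [0.719, 0.695, -0.0, -0.0]
contact_force: [0.1, -1.1, -0.3]
opening: 0.005
finger_force: 0.0
```

```bash
cat >> h.py <<'E'
RO=np.array([583.1,186.0]);XA=np.array([.9992,-.0404]);YA=np.array([.0404,.9992])
def w(X,Y): return np.round(RO+X*XA+Y*YA,1)
def rk(x,y): d=np.array([x,y])-RO; return np.round([d@XA,d@YA],1)
def st():
    s=r.get_state(); q=s["eef_rot"]
    print("t",round(s["clock"],2),"tcp",np.round(s["tool_pos"]*1000,1),"rack",rk(*(s["tool_pos"][:2]*1000)),"yaw",round(2*np.arctan2(q[1],q[0]),3),"tilt",np.round(q[2:],3),"q",np.round(s["q"],2),"F",np.round(s["contact_force"],1))
E
python3 - <<'E'
from h import *
st()
d=np.load("top0.npy")
print(np.round(withdepth("top",[(300,110),(300,132),(405,240),(358,285),(343,296),(393,315),(220,150),(432,170),(199,215)],d),3))
E
```

```text
t 1.5 tcp [470.6 -33.8 205.1] rack [-103.5 -224.2] yaw 1.536 tilt [-0. -0.] q [ 0.29  0.52 -0.49  2.    0.37  0.7  -0.46] F [ 0.1 -1.1 -0.3]
[[ 0.833  0.042  0.114]
 [ 0.82   0.044  0.   ]
 [ 0.545 -0.186  0.071]
 [ 0.448 -0.078  0.057]
 [ 0.424 -0.048  0.005]
 [ 0.377 -0.164 -0.001]
 [ 0.748  0.219  0.106]
 [ 0.713 -0.264  0.035]
 [ 0.608  0.268  0.089]]
```

Call:
step_arm(
  series=[
    [4,23,-20,0,0,0,1],
    [0,0,-45,0,0,0,1],
    [0,0,-45,0,0,0,1],
    [0,0,-40,0,0,0,1],
    [0,0,-23,0,0,0,1],
    [10,0,0,0,0,0,1],
    [8,0,0,0,0,0,1],
    [3,0,0,0,0,0,1],
    [2,0,0,0,0,0,1],
    [2,0,0,0,0,0,1],
    [2,0,0,0,0,0,1],
    [1,0,0,0,0,0,1],
  ],
)

```text
clock: 2.7
tool_pos: [0.5018, -0.0122, 0.0325]
eef_rot: [0.72, 0.694, -0.001, -0.0]
contact_force: [-2.7, 0.5, 2.0]
opening: 0.005
finger_force: 1.5
```

```bash
cat >> h.py <<'E'
def tin():
    p,d=r.snapshot("top"); vv,uu=np.mgrid[198:262,205:365]; uv=np.c_[uu.ravel(),vv.ravel()]
    P=withdepth("top",uv,d); h=cv2.cvtColor(p,cv2.COLOR_BGR2HSV)[uv[:,1],uv[:,0]]
    s=(P[:,2]>.055)&(P[:,2]<.079)
    m=np.zeros(p.shape[:2],np.uint8); m[uv[s,1],uv[s,0]]=255
    k,l,t,c=cv2.connectedComponentsWithStats(m)
    for i in range(1,k):
        if t[i,4]>300:
            q=P[l[uv[:,1],uv[:,0]]==i][:,:2]*1000; rc=cv2.minAreaRect(q.astype(np.float32)); print("tin",np.round(rc[0],1),np.round(rc[1],1),round(rc[2],1),"rack",rk(*rc[0]))
    return p
E
python3 -c "
from h import *
st();tin()"
```

```text
t 2.7 tcp [501.8 -12.2  32.5] rack [ -73.2 -201.3] yaw 1.534 tilt [-0.001 -0.   ] q [ 0.08  0.84 -0.24  2.06  0.61  0.32 -0.71] F [-2.7  0.5  2. ]
```

Call:
step_arm(
  series=[
    [1,0,0,0,0,0,1],
    [1,0,0,0,0,0,1],
    [1,0,0,0,0,0,1],
    [1,0,0,0,0,0,1],
    [1,0,0,0,0,0,1],
  ],
)

```text
clock: 3.25
tool_pos: [0.5053, -0.0122, 0.0322]
eef_rot: [0.72, 0.694, -0.002, -0.001]
contact_force: [-6.1, 1.3, 4.2]
opening: 0.007
finger_force: 3.0
```

Call:
step_arm(
  series=[
    [1,0,0,0,0,0,1],
    [1,0,0,0,0,0,1],
    [0,0,0,0,0,0,1],
  ],
)

```text
clock: 3.55
tool_pos: [0.5077, -0.0121, 0.0322]
eef_rot: [0.72, 0.694, -0.001, -0.001]
contact_force: [-4.6, 0.3, 4.0]
opening: 0.006
finger_force: 2.7
```

Call:
step_arm(
  series=[
    [1,0,0,0,0,0,1],
    [1,0,0,0,0,0,1],
    [0,0,0,0,0,0,1],
  ],
)

```text
clock: 3.85
tool_pos: [0.5103, -0.0121, 0.0322]
eef_rot: [0.72, 0.694, -0.001, -0.001]
contact_force: [-5.9, 0.6, 4.4]
opening: 0.003
finger_force: 2.8
```

Call:
step_arm(
  series=[
    [-15,0,0,0,0,0,1],
    [0,0,45,0,0,0,0.43],
    [0,-20,45,0,0,0,0.43],
    [35,-30,10,0,0,0,0.43],
    [35,-30,0,0,0,0,0.43],
    [0,0,0,0,0,0,0.43],
  ],
)

```text
clock: 4.45
tool_pos: [0.5731, -0.0985, 0.1333]
eef_rot: [0.723, 0.69, 0.002, 0.004]
contact_force: [-0.0, 0.1, 0.2]
opening: 0.435
finger_force: 0.0
```

```bash
python3 -c "
from h import *
st();p=tin()
cv2.imwrite('pics/crop1.png',cv2.resize(p[175:310,200:380],None,fx=4,fy=4))"
```

```text
t 4.45 tcp [573.1 -98.5 133.3] rack [   1.5 -284.6] yaw 1.524 tilt [0.002 0.004] q [ 0.35  0.75 -0.46  1.77  0.48  0.72 -0.41] F [-0.   0.1  0.2]
tin [580.1 -10.6] [ 67.6 110.2] 88.3 rack [   4.9 -196.6]
```

View pics/crop1.png

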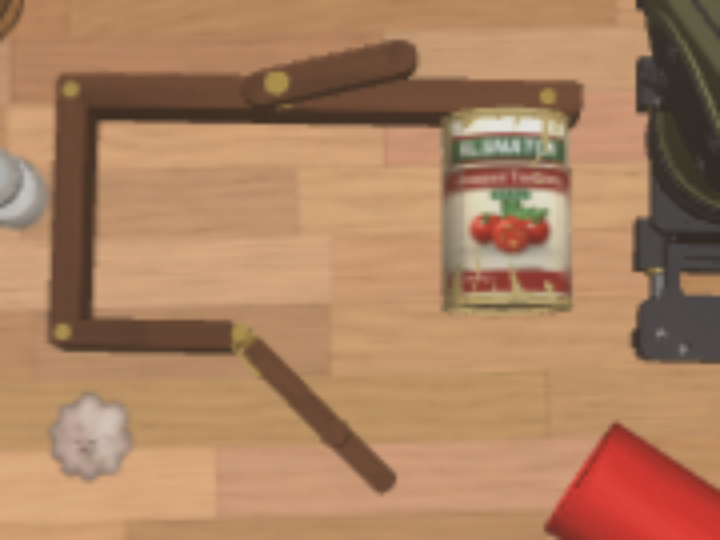

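The tin is now flush with the rail (X=4.9 mm). Next I'll drop in behind it and roll it.

Call:
step_arm(
  series=[
    [2,10,-40,0,0,0,0.43],
    [0,0,-40,0,0,0,0.43],
    [0,0,-21,0,0,0,0.43],
    [0,10,0,0,0,0,0.43],
    [0,10,0,0,0,0,0.43],
    [0.2,6,0,0,0,0,0.43],
    [0.2,6,0,0,0,0,0.43],
    [0.2,6,0,0,0,0,0.43],
    [0.3,6,0,0,0,0,0.43],
    [0.2,6,0,0,0,0,0.43],
    [0.3,6,0,0,0,0,0.43],
    [0.2,6,0,0,0,0,0.43],
    [0.3,6,0,0,0,0,0.43],
    [0.2,6,0,0,0,0,0.43],
    [0.3,6,0,0,0,0,0.43],
    [0.2,6,0,0,0,0,0.43],
    [0.3,6,0,0,0,0,0.43],
  ],
)

```text
clock: 6.2
tool_pos: [0.5711, 0.0059, 0.041]
eef_rot: [0.721, 0.693, -0.002, 0.004]
contact_force: [-22.1, -6.3, 88.4]
opening: 0.566
finger_force: 43.7
```

```bash
python3 -c "
from h import *
st();p=tin()"
```

```text
t 6.2 tcp [571.1   5.9  41. ] rack [  -4.7 -180.5] yaw 1.532 tilt [-0.002  0.004] q [ 0.09  0.87 -0.33  1.85  0.56  0.51 -0.66] F [-22.1  -6.3  88.4]
```

```bash
python3 -c "
from h import *
p,d=r.snapshot('scene');st()
a=p[170:370,180:440]
cv2.imwrite('pics/s1.png',cv2.resize(a,None,fx=3,fy=3))"
```

```text
t 6.3 tcp [571.1   9.6  41.3] rack [  -4.9 -176.8] yaw 1.534 tilt [-0.001  0.003] q [ 0.09  0.87 -0.33  1.85  0.56  0.51 -0.66] F [-21.4  -4.3  84.1]
```

View pics/s1.png

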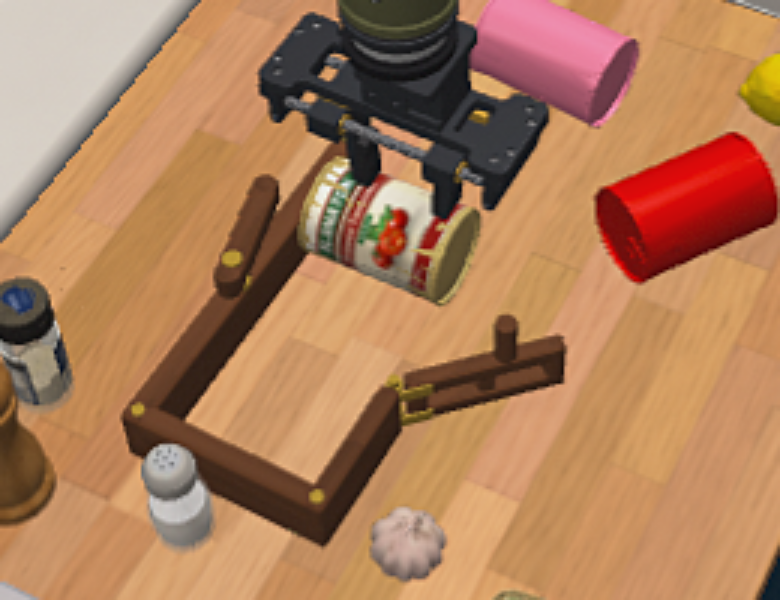

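```bash
python3 -c "
from h import *
p,d=r.snapshot('wrist');p2,d2=r.snapshot('scene');st();print(r.get_state()['moment'])
cv2.imwrite('pics/w1.png',np.hstack([cv2.resize(p,(400,300)),cv2.resize(p2[200:290,250:370],(400,300))]))
vv,uu=np.mgrid[200:280,270:350]; uv=np.c_[uu.ravel(),vv.ravel()]
P=withdepth('scene',uv,d2)*1000
h=cv2.cvtColor(p2,cv2.COLOR_BGR2HSV)[uv[:,1],uv[:,0]]
s=(P[:,2]>8)&(P[:,2]<85)&(P[:,0]>520)&(P[:,0]<630)&(P[:,1]>-60)&(h[:,2]>140)
print(s.sum(),np.round(np.percentile(P[s],[1,50,99],axis=0),1))
"
```

```text
t 6.4 tcp [571.1   9.6  41.3] rack [  -4.9 -176.7] yaw 1.534 tilt [-0.001  0.003] q [ 0.09  0.87 -0.33  1.85  0.55  0.51 -0.66] F [-21.1  -3.7  83.2]
[-0.45231087  5.18316951  0.27982005]
937 [[525.6  -4.2  14.3]
 [573.8  33.6  68.8]
 [629.   57.6  77. ]]
```

View pics/w1.png

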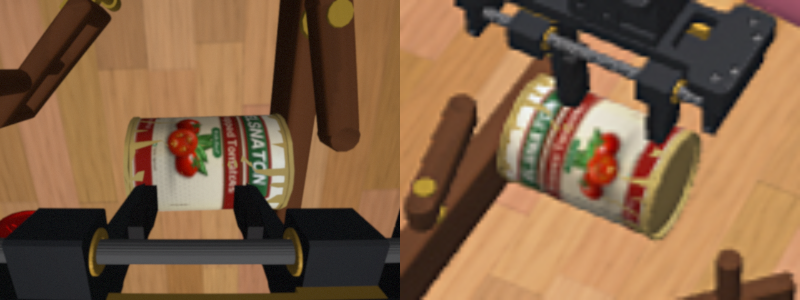

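```bash
python3 -c "
from h import *
p2,d2=r.snapshot('scene')
vv,uu=np.mgrid[200:280,270:350]; uv=np.c_[uu.ravel(),vv.ravel()]
P=withdepth('scene',uv,d2)*1000
h=cv2.cvtColor(p2,cv2.COLOR_BGR2HSV)[uv[:,1],uv[:,0]]
s=(P[:,2]>8)&(P[:,2]<85)&(P[:,0]>515)&(P[:,0]<640)&(P[:,1]>-60)&(h[:,2]>110)
for a in range(520,640,20):
  for lo,hi in((70,80),(50,60),(30,40),(10,20)):
    m=s&(P[:,0]>=a)&(P[:,0]<a+20)&(P[:,2]>lo)&(P[:,2]<hi)
    if m.sum()>3: print(a,lo,m.sum(),'y',np.round(np.percentile(P[m,1],[5,50,95]),0),'zmax',P[m,2].max().round(1))
print('dark (fingers)')
m=(P[:,2]>20)&(P[:,2]<115)&(P[:,0]>515)&(P[:,0]<640)&(h[:,2]<60)
for lo in range(30,110,10):
  k=m&(P[:,2]>=lo)&(P[:,2]<lo+10)
  if k.sum()>2: print(lo,k.sum(),np.round(np.percentile(P[k],[5,50,95],axis=0)[:,:2],0).tolist())
"
```

```text
520 70 67 y [ 9. 26. 41.] zmax 76.4
520 50 36 y [25. 51. 55.] zmax 59.8
520 30 8 y [-12.  56.  60.] zmax 39.8
520 10 15 y [-12.  -2.  50.] zmax 18.9
540 70 69 y [13. 26. 38.] zmax 79.7
540 50 40 y [47. 52. 56.] zmax 59.7
540 30 7 y [55. 57. 59.] zmax 39.8
560 70 94 y [10. 24. 38.] zmax 79.0
560 50 42 y [44. 51. 55.] zmax 59.9
560 30 19 y [56. 57. 59.] zmax 39.5
580 70 89 y [ 7. 24. 36.] zmax 77.6
580 50 41 y [48. 51. 57.] zmax 59.8
580 30 12 y [53. 57. 58.] zmax 39.7
600 70 60 y [18. 28. 37.] zmax 77.6
600 50 31 y [45. 52. 56.] zmax 59.8
620 70 73 y [ 9. 23. 38.] zmax 77.7
620 50 33 y [47. 51. 62.] zmax 58.9
620 30 12 y [54. 56. 58.] zmax 39.3
dark (fingers)
30 30 [[611.0, 55.0], [638.0, 70.0], [640.0, 88.0]]
40 11 [[637.0, 56.0], [638.0, 72.0], [640.0, 86.0]]
70 21 [[538.0, 3.0], [597.0, 19.0], [605.0, 23.0]]
80 56 [[532.0, 3.0], [596.0, 18.0], [608.0, 24.0]]
90 59 [[531.0, 5.0], [596.0, 19.0], [605.0, 24.0]]
100 50 [[531.0, 6.0], [598.0, 19.0], [608.0, 23.0]]
```

Call:
step_arm(
  series=[
    [0,0,4,0,0,0,0.43],
    [0,0,4,0,0,0,0.43],
    [0,0,3,0,0,0,0.43],
  ],
)

```text
clock: 6.75
tool_pos: [0.5722, 0.0102, 0.0439]
eef_rot: [0.72, 0.694, 0.001, 0.001]
contact_force: [0.2, 0.0, 0.1]
opening: 0.57
finger_force: 0.0
```

```bash
cat > t.py <<'E'
from h import *
p2,d2=r.snapshot('scene');st()
vv,uu=np.mgrid[190:280,250:370]; uv=np.c_[uu.ravel(),vv.ravel()]
P=withdepth('scene',uv,d2)*1000
h=cv2.cvtColor(p2,cv2.COLOR_BGR2HSV)[uv[:,1],uv[:,0]]
s=(P[:,2]>72)&(P[:,2]<79)&(P[:,0]>515)&(P[:,0]<640)&(P[:,1]>-60)&(h[:,2]>110)
print('top',s.sum(),np.round(np.percentile(P[s],[5,50,95],axis=0),0).tolist())
m=(P[:,2]>20)&(P[:,2]<115)&(P[:,0]>515)&(P[:,0]<635)&(h[:,2]<60)
for lo in range(30,110,10):
  k=m&(P[:,2]>=lo)&(P[:,2]<lo+10)
  if k.sum()>2: print(lo,k.sum(),np.round(np.percentile(P[k],[5,50,95],axis=0)[:,:2],0).tolist())
E
python3 t.py
```

```text
t 6.8 tcp [572.4  10.2  43.6] rack [  -3.6 -176.1] yaw 1.534 tilt [0.001 0.001] q [ 0.1   0.87 -0.34  1.84  0.55  0.52 -0.65] F [0.5 0.8 0.4]
top 286 [[529.0, 11.0, 72.0], [579.0, 24.0, 73.0], [630.0, 36.0, 76.0]]
30 5 [[606.0, 57.0], [608.0, 58.0], [615.0, 58.0]]
70 13 [[541.0, 6.0], [598.0, 18.0], [605.0, 21.0]]
80 49 [[533.0, 5.0], [597.0, 19.0], [607.0, 23.0]]
90 56 [[532.0, 6.0], [597.0, 20.0], [607.0, 24.0]]
100 56 [[531.0, 5.0], [598.0, 20.0], [610.0, 23.0]]
```

Call:
step_arm(
  series=[
    [0,0,20,0,0,0,0.43],
    [0,0,36,0,0,0,0.43],
    [0,0,0,0,0,0,0.43],
    [0,0,0,0,0,0,0.43],
  ],
)

```text
clock: 7.2
tool_pos: [0.5721, 0.01, 0.0985]
eef_rot: [0.72, 0.694, 0.001, 0.0]
contact_force: [0.6, 0.7, -0.7]
opening: 0.57
finger_force: 0.0
```

```bash
cat >> t.py <<'E'
print("all dark hist")
vv,uu=np.mgrid[120:280,250:370]; uv=np.c_[uu.ravel(),vv.ravel()]
P=withdepth('scene',uv,d2)*1000
h=cv2.cvtColor(p2,cv2.COLOR_BGR2HSV)[uv[:,1],uv[:,0]]
m=(P[:,1]>-60)&(P[:,1]<50)&(h[:,2]<70)&(h[:,1]<110)
for lo in range(60,260,10):
  k=m&(P[:,2]>=lo)&(P[:,2]<lo+10)
  if k.sum()>2: print(lo,k.sum(),np.round(np.percentile(P[k],[3,50,97],axis=0)[:,:2],0).tolist())
p,d=r.snapshot("top"); tin()
cv2.imwrite('pics/s2.png',cv2.resize(p2[120:280,240:400],None,fx=3.5,fy=3.5))
E
python3 t.py
```

```text
t 7.25 tcp [571.2   9.8  97.6] rack [  -4.7 -176.6] yaw 1.534 tilt [-0. -0.] q [ 0.14  0.79 -0.41  1.82  0.49  0.63 -0.6 ] F [-0.3  0.7 -0.3]
top 320 [[529.0, 10.0, 72.0], [573.0, 23.0, 74.0], [630.0, 38.0, 76.0]]
30 13 [[609.0, -42.0], [634.0, -36.0], [635.0, 58.0]]
40 9 [[632.0, -44.0], [634.0, -34.0], [635.0, -24.0]]
all dark hist
130 25 [[534.0, 8.0], [598.0, 19.0], [607.0, 23.0]]
140 59 [[533.0, 8.0], [596.0, 19.0], [610.0, 25.0]]
150 59 [[531.0, 4.0], [598.0, 18.0], [610.0, 25.0]]
160 48 [[531.0, 8.0], [598.0, 20.0], [607.0, 25.0]]
170 34 [[597.0, 12.0], [604.0, 18.0], [612.0, 22.0]]
180 18 [[604.0, 2.0], [606.0, 19.0], [613.0, 22.0]]
190 28 [[486.0, -15.0], [561.0, 13.0], [653.0, 42.0]]
200 133 [[486.0, -12.0], [605.0, 41.0], [653.0, 48.0]]
210 298 [[488.0, -6.0], [605.0, 37.0], [652.0, 48.0]]
220 166 [[479.0, -5.0], [530.0, 35.0], [655.0, 49.0]]
230 1138 [[480.0, -18.0], [535.0, 22.0], [661.0, 47.0]]
240 230 [[484.0, -14.0], [548.0, 32.0], [646.0, 38.0]]
250 132 [[531.0, -1.0], [550.0, 32.0], [587.0, 36.0]]
```

View pics/s2.png

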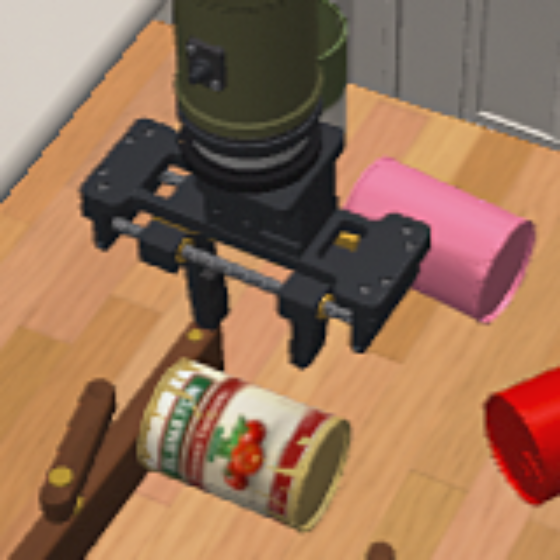

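The tips are at z≈131 while the state says 98, and contact with the tin's 75 mm top came at a reported 42. So the true tip height is the reported height + 33 mm. I'll go behind the tin and use the corrected height.

Call:
step_arm(
  series=[
    [0,-30,0,0,0,0,0.43],
    [0,-33,0,0,0,0,0.43],
    [0,0,-40,0,0,0,0.43],
    [0,0,-40,0,0,0,0.43],
    [0,0,-18,0,0,0,0.43],
    [0,8,0,0,0,0,0.43],
    [0,6,0,0,0,0,0.43],
    [0,6,0,0,0,0,0.43],
    [0,5,0,0,0,0,0.43],
    [0.2,5,0,0,0,0,0.43],
    [0.2,5,0,0,0,0,0.43],
  ],
)

```text
clock: 8.45
tool_pos: [0.5725, -0.0175, 0.001]
eef_rot: [0.72, 0.694, 0.0, 0.0]
contact_force: [0.1, -0.2, 0.3]
opening: 0.567
finger_force: 0.1
```

```bash
cat > t2.py <<'E'
from h import *
st();p2,d2=r.snapshot('scene')
vv,uu=np.mgrid[170:340,220:370]; uv=np.c_[uu.ravel(),vv.ravel()]
P=withdepth('scene',uv,d2)*1000
h=cv2.cvtColor(p2,cv2.COLOR_BGR2HSV)[uv[:,1],uv[:,0]]
R=(P[:,:2]-RO)@np.c_[XA,YA]
s=(P[:,2]>25)&(P[:,2]<79)&(np.abs(R[:,0])<62)&(R[:,1]<40)&(R[:,1]>-230)&((h[:,2]>120)|(h[:,1]<90))&(P[:,2]>66)
from scipy.optimize import least_squares
print(s.sum(),np.round(np.percentile(np.c_[R,P[:,2]][s],[2,50,98],axis=0),0).tolist())
for a in (-45,0,40):
  k=s&(abs(R[:,0]-a)<12)
  if k.sum()>5: print(a,k.sum(),"Ytop",np.round(np.percentile(R[k,1],[5,50,95])),)
E
python3 t2.py
```

```text
t 8.45 tcp [572.5 -17.5   1. ] rack [  -2.4 -203.8] yaw 1.534 tilt [0. 0.] q [ 0.12  0.94 -0.3   1.85  0.59  0.44 -0.64] F [ 0.1 -0.2  0.3]
821 [[-49.0, -194.0, 66.0], [3.0, -150.0, 71.0], [56.0, -131.0, 76.0]]
-45 148 Ytop [-177. -151. -134.]
0 175 Ytop [-171. -149. -131.]
40 169 Ytop [-192. -153. -132.]
```

Call:
step_arm(
  series=[
    [0.3,6,0,0,0,0,0.43],
    [0.3,6,0,0,0,0,0.43],
    [0.3,6,0,0,0,0,0.43],
    [0.3,6,0,0,0,0,0.43],
    [0.2,6,0,0,0,0,0.43],
    [0.2,6,0,0,0,0,0.43],
    [0.2,6,0,0,0,0,0.43],
    [0.2,6,0,0,0,0,0.43],
    [0.2,6,0,0,0,0,0.43],
    [0.2,6,0,0,0,0,0.43],
    [0.2,6,0,0,0,0,0.43],
    [0.2,6,0,0,0,0,0.43],
  ],
)

```text
clock: 9.7
tool_pos: [0.5748, 0.0546, 0.0004]
eef_rot: [0.72, 0.694, 0.0, 0.0]
contact_force: [0.4, -0.4, 0.4]
opening: 0.571
finger_force: 0.1
```

```bash
python3 t2.py
```

```text
t 9.7 tcp [5.748e+02 5.460e+01 4.000e-01] rack [  -3.  -131.7] yaw 1.534 tilt [0. 0.] q [-0.01  0.94 -0.29  1.84  0.56  0.44 -0.73] F [ 0.4 -0.4  0.4]
968 [[-51.0, -122.0, 66.0], [4.0, -78.0, 71.0], [55.0, -58.0, 77.0]]
-45 178 Ytop [-100.  -78.  -60.]
0 204 Ytop [-99. -76. -60.]
40 214 Ytop [-120.  -79.  -60.]
```

Call:
step_arm(
  series=[
    [0.3,6,0,0,0,0,0.43],
    [0.3,6,0,0,0,0,0.43],
    [0.3,6,0,0,0,0,0.43],
    [0.3,6,0,0,0,0,0.43],
    [0.2,6,0,0,0,0,0.43],
    [0.2,6,0,0,0,0,0.43],
    [0.2,6,0,0,0,0,0.43],
    [0.2,6,0,0,0,0,0.43],
    [0.2,6,0,0,0,0,0.43],
    [0.2,6,0,0,0,0,0.43],
    [0.2,6,0,0,0,0,0.43],
    [0.2,6,0,0,0,0,0.43],
    [0,4,0,0,0,0,0.43],
    [0,3,0,0,0,0,0.43],
    [0,2,0,0,0,0,0.43],
  ],
)

```text
clock: 11.25
tool_pos: [0.5776, 0.1354, 0.0003]
eef_rot: [0.72, 0.694, 0.0, 0.0]
contact_force: [0.3, -0.1, 0.2]
opening: 0.571
finger_force: 0.0
```

```bash
python3 t2.py
```

```text
t 11.25 tcp [5.776e+02 1.354e+02 3.000e-01] rack [ -3.5 -50.8] yaw 1.534 tilt [0. 0.] q [-0.15  0.95 -0.28  1.79  0.52  0.48 -0.82] F [ 0.3 -0.1  0.2]
1066 [[-53.0, -40.0, 66.0], [-0.0, 9.0, 71.0], [53.0, 29.0, 77.0]]
-45 215 Ytop [-13.   9.  26.]
0 243 Ytop [-14.  11.  28.]
40 225 Ytop [-39.  11.  28.]
```

Call:
step_arm(
  series=[
    [0,3,0,0,0,0,0.43],
    [0,2,0,0,0,0,0.43],
    [0,2,0,0,0,0,0.43],
    [0,2,0,0,0,0,0.43],
  ],
)

```text
clock: 11.7
tool_pos: [0.5773, 0.1429, 0.0003]
eef_rot: [0.72, 0.694, -0.001, 0.0]
contact_force: [-0.0, -2.0, 1.1]
opening: 0.565
finger_force: 1.9
```

Call:
step_arm(
  series=[
    [0,1,0,0,0,0,0.43],
    [0,1,0,0,0,0,0.43],
    [0,0,0,0,0,0,0.43],
  ],
)

```text
clock: 12.0
tool_pos: [0.5772, 0.1429, 0.0003]
eef_rot: [0.721, 0.693, -0.002, 0.001]
contact_force: [-0.9, -5.5, 3.8]
opening: 0.571
finger_force: 2.9
```

The tin has bottomed out: the force rose at Y=−43.3, and −42.5 was expected. I'll back off, lift and move over the peg.

Call:
step_arm(
  series=[
    [0,-12,0,0,0,0,0.43],
    [0,-12,0,0,0,0,0.43],
    [0,0,45,0,0,0,0.43],
    [0,0,40,0,0,0,0.43],
    [-40,-40,15,0,0,0,0.43],
    [-40,-40,0,0,0,0,0.43],
    [0,-40,0,0,0,0,0.43],
    [0,0,0,0,0,0,0.43],
  ],
)

```text
clock: 12.8
tool_pos: [0.5063, 0.0045, 0.0981]
eef_rot: [0.723, 0.691, -0.003, 0.001]
contact_force: [0.2, -0.5, 0.0]
opening: 0.572
finger_force: 0.0
```

```bash
python3 - <<'E'
from h import *
exec(open('t2.py').read())
for n in("scene","top"):
    p,d=r.snapshot(n)
    u0,v0,u1,v1=(330,265,365,310) if n=="scene" else (255,250,305,300)
    vv,uu=np.mgrid[v0:v1,u0:u1]; uv=np.c_[uu.ravel(),vv.ravel()]
    P=withdepth(n,uv,d)*1000
    s=(P[:,2]>62)&(P[:,2]<95)
    print(n,s.sum(),np.round(P[s].mean(0),1),np.round(P[s].max(0),1),np.round(P[s].min(0),1))
    if n=="top":
        s=(P[:,2]>40)&(P[:,2]<60)&(P[:,1]<132)
        print(cv2.fitLine(P[s,:2].astype(np.float32),cv2.DIST_L2,0,.01,.01).ravel())
tin()
E
```

```text
t 12.8 tcp [506.3   4.5  98.1] rack [ -69.5 -184.4] yaw 1.524 tilt [-0.003  0.001] q [ 0.11  0.73 -0.36  2.01  0.52  0.5  -0.67] F [ 0.2 -0.5  0. ]
1020 [[-53.0, -15.0, 66.0], [-2.0, 10.0, 72.0], [53.0, 30.0, 76.0]]
-45 212 Ytop [-12.  10.  28.]
0 234 Ytop [-14.   9.  28.]
40 206 Ytop [-12.  12.  28.]
scene 77 [454.7  92.8  78.8] [463.5 100.6  88.4] [448.2  81.9  62.7]
top 41 [455.8  86.7  85.1] [462.1  93.6  92.5] [449.   80.3  64.6]
[  0.73896444   0.6737444  465.75735     95.93825   ]
tin [584.1 190.3] [ 67.  110.4] 88.0 rack [0.8 4.3]
```

The tin sits at rack (0.8, 4.3), correctly in the bay. The peg measures (456,87). Next I'll grasp the peg.

Call:
step_arm(
  series=[
    [-17,28,0,0,0,0,0.5],
    [-17,28,0,0,0,0,0.5],
    [-16,26.5,0,0,0,0,0.5],
    [0,0,-40,0,0,0,0.5],
    [0,0,-36,0,0,0,0.5],
    [0,0,0,0,0,0,0.5],
    [0,0,0,0,0,0,1],
    [0,0,0,0,0,0,1],
    [0,0,0,0,0,0,1],
    [0,0,0,0,0,0,1],
    [0,0,0,0,0,0,1],
  ],
  force=10,
)

```text
clock: 14.1
tool_pos: [0.4578, 0.0942, 0.0232]
eef_rot: [0.72, 0.694, -0.0, 0.0]
contact_force: [-2.4, -1.2, 8.3]
opening: 0.175
finger_force: 10.0
```

```bash
python3 - <<'E'
from h import *
st()
H=w(-68,-48); q0=np.arctan2(.684*1,-.729) 
s=r.get_state()["tool_pos"][:2]*1000
for q in np.linspace(2.347,-.02,21):
    p=w(-68+78*np.cos(q),-48-78*np.sin(q)); print(round(q,2),p,np.round(p-s,1)); s=p
E
```

```text
t 14.1 tcp [457.8  94.2  23.2] rack [-121.4  -96.8] yaw 1.533 tilt [-0.  0.] q [-0.22  0.84 -0.14  2.16  0.61  0.18 -0.96] F [-2.4 -1.2  8.3]
2.35 [456.4  87.4] [-1.4 -6.8]
2.23 [463.1  81. ] [ 6.7 -6.4]
2.11 [470.5  75.5] [ 7.4 -5.5]
1.99 [478.5  70.9] [ 8.  -4.6]
1.87 [487.   67.3] [ 8.5 -3.6]
1.76 [495.8  64.7] [ 8.8 -2.6]
1.64 [504.9  63.2] [ 9.1 -1.5]
1.52 [514.1  62.8] [ 9.2 -0.4]
1.4 [523.3  63.4] [9.2 0.6]
1.28 [532.4  65.2] [9.1 1.8]
1.16 [541.2  68. ] [8.8 2.8]
1.05 [549.6  71.8] [8.4 3.8]
0.93 [557.5  76.6] [7.9 4.8]
0.81 [564.8  82.2] [7.3 5.6]
0.69 [571.3  88.7] [6.5 6.5]
0.57 [577.1  96. ] [5.8 7.3]
0.45 [581.9 103.8] [4.8 7.8]
0.34 [585.8 112.2] [3.9 8.4]
0.22 [588.7 121. ] [2.9 8.8]
0.1 [590.5 130. ] [1.8 9. ]
-0.02 [591.2 139.2] [0.7 9.2]
```

The peg is near the pad edge because the tool is 7 mm high in y. I'll re-centre.

Call:
step_arm(
  series=[
    [0,0,0,0,0,0,0.65],
    [-0.7,0,2,0,0,0,0.65],
    [-0.7,-7,0,0,0,0,0.65],
    [0,0,0,0,0,0,0.65],
    [0,0,0,0,0,0,1],
    [0,0,0,0,0,0,1],
    [0,0,0,0,0,0,1],
  ],
  force=10,
)

```text
clock: 14.8
tool_pos: [0.4569, 0.0883, 0.0241]
eef_rot: [0.72, 0.694, 0.0, 0.0]
contact_force: [0.5, 0.4, 0.2]
opening: 0.174
finger_force: 10.0
```

Gripped cleanly. I'll swing the gate along its arc.

Call:
step_arm(
  series=[
    [6.7,-6.4,0,0,0,0,1],
    [7.4,-5.5,0,0,0,0,1],
    [8,-4.6,0,0,0,0,1],
    [8.5,-3.6,0,0,0,0,1],
    [8.8,-2.6,0,0,0,0,1],
    [9.1,-1.5,0,0,0,0,1],
    [9.2,-0.4,0,0,0,0,1],
    [9.2,0.6,0,0,0,0,1],
    [9.1,1.8,0,0,0,0,1],
    [8.8,2.8,0,0,0,0,1],
    [0,0,0,0,0,0,1],
  ],
)

```text
clock: 15.9
tool_pos: [0.5439, 0.0698, 0.0242]
eef_rot: [0.72, 0.694, 0.002, 0.0]
contact_force: [-0.5, -1.6, 0.4]
opening: 0.177
finger_force: 10.0
```

Call:
step_arm(
  series=[
    [7,3,0,0,0,0,1],
    [7.5,4.5,0,0,0,0,1],
    [7.3,5.6,0,0,0,0,1],
    [6.5,6.5,0,0,0,0,1],
    [5.8,7.3,0,0,0,0,1],
    [4.8,7.8,0,0,0,0,1],
    [3.9,8.4,0,0,0,0,1],
    [2.9,8.8,0,0,0,0,1],
    [1.8,9,0,0,0,0,1],
    [0.3,7,0,0,0,0,1],
    [0,2,0,0,0,0,1],
    [0,0,0,0,0,0,1],
  ],
)

```text
clock: 17.1
tool_pos: [0.591, 0.1395, 0.0244]
eef_rot: [0.72, 0.694, 0.002, 0.001]
contact_force: [4.4, -0.8, -2.5]
opening: 0.177
finger_force: 10.0
```

```bash
python3 -c "
from h import *
st()"
```

```text
t 17.1 tcp [591.  139.5  24.4] rack [  9.8 -46.2] yaw 1.534 tilt [0.002 0.001] q [-0.12  0.93 -0.34  1.74  0.52  0.56 -0.82] F [ 4.4 -0.8 -2.5]
```

Call:
step_arm(
  series=[
    [0,1.5,0,0,0,0,1],
    [0,1.5,0,0,0,0,1],
    [0,0,0,0,0,0,1],
  ],
)

```text
clock: 17.4
tool_pos: [0.5911, 0.1411, 0.0244]
eef_rot: [0.72, 0.694, 0.001, 0.001]
contact_force: [6.4, -2.1, -2.2]
opening: 0.174
finger_force: 10.0
```

Call:
step_arm(
  series=[
    [0,0,0,0,0,0,0.65],
    [0,0,0,0,0,0,0.65],
    [0,0,40,0,0,0,0.65],
    [0,0,40,0,0,0,1],
    [30,-25,0,0,0,0,1],
    [30,-25,0,0,0,0,1],
    [30,-25,0,0,0,0,1],
    [20,-20,0,0,0,0,1],
    [0,0,0,0,0,0,1],
    [0,0,0,0,0,0,1],
  ],
)

```text
clock: 18.4
tool_pos: [0.698, 0.0467, 0.1034]
eef_rot: [0.72, 0.694, -0.001, -0.001]
contact_force: [-1.2, 0.1, -0.0]
opening: 0.004
finger_force: 0.0
```

```bash
cat > t3.py <<'E'
from h import *
st()
p,d=r.snapshot("top")
vv,uu=np.mgrid[175:270,205:320]; uv=np.c_[uu.ravel(),vv.ravel()]
P=withdepth("top",uv,d)*1000; R=(P[:,:2]-RO)@np.c_[XA,YA]
s=(P[:,2]>78)&(P[:,2]<95)&(R[:,1]<-38)&(R[:,1]>-58)&(R[:,0]<40)
print("peg",s.sum(),np.round(R[s].mean(0),1),P[s,2].mean().round(1))
s=(P[:,2]>40)&(P[:,2]<58)&(R[:,1]<-36)&(R[:,1]>-70)&(R[:,0]<45)&(R[:,0]>-60)
print("gate",s.sum(),np.round(R[s].mean(0),1),np.round(cv2.fitLine(R[s].astype(np.float32),cv2.DIST_L2,0,.01,.01).ravel(),3))
s=(P[:,2]>68)&(P[:,2]<82)&(R[:,1]<-40)&((R[:,0]>25)|(R[:,1]<-59))
print("btn",s.sum(),np.round(cv2.boxPoints(cv2.minAreaRect(R[s].astype(np.float32))),1).tolist())
tin()
E
python3 t3.py; python3 -c "
from h import *
s=None
for q in np.linspace(-.233,1.62,20):
    b=np.array([-np.sin(q),-np.cos(q)]);n=np.array([-np.cos(q),np.sin(q)])
    R=np.array([70,-68])+62*b-10*n+[17.5,-9]; c=w(*R); print(round(q,2),R.round(1),c,None if s is None else np.round(c-s,1)); s=c
"
```

```text
t 18.4 tcp [698.   46.7 103.4] rack [ 120.4 -134.6] yaw 1.533 tilt [-0.001 -0.001] q [ 0.08  0.94 -0.44  1.39  0.45  0.92 -0.51] F [-1.2  0.1 -0. ]
peg 41 [  9.3 -50.7] 86.3
gate 261 [-11.8 -50. ] [ 1.0000e+00 -2.4000e-02 -1.1813e+01 -4.9960e+01]
btn 174 [[55.5, -50.900001525878906], [79.19999694824219, -143.0], [99.5999984741211, -137.8000030517578], [75.9000015258789, -45.70000076293945]]
tin [584.1 190.3] [ 68.  110.5] 87.8 rack [0.8 4.3]
-0.23 [ 111.5 -135. ] [689.1  46.6] None
-0.14 [ 105.8 -137.1] [683.3  44.8] [-5.8 -1.8]
-0.04 [  99.8 -138.6] [677.3  43.5] [-6.  -1.3]
0.06 [  93.8 -139.5] [671.2  42.8] [-6.1 -0.7]
0.16 [  87.7 -139.8] [665.1  42.8] [-6.1  0. ]
0.25 [  81.6 -139.5] [659.   43.3] [-6.1  0.5]
0.35 [  75.5 -138.6] [652.9  44.4] [-6.1  1.1]
0.45 [  69.6 -137.2] [647.1  46.1] [-5.8  1.7]
0.55 [  63.8 -135.1] [641.4  48.4] [-5.7  2.3]
0.64 [  58.2 -132.6] [635.9  51.2] [-5.5  2.8]
0.74 [  53.  -129.4] [630.8  54.5] [-5.1  3.3]
0.84 [  48.  -125.8] [626.   58.3] [-4.8  3.8]
0.94 [  43.4 -121.8] [621.6  62.6] [-4.4  4.3]
1.03 [  39.3 -117.3] [617.6  67.2] [-4.   4.6]
1.13 [  35.6 -112.4] [614.1  72.3] [-3.5  5.1]
1.23 [  32.4 -107.2] [611.2  77.6] [-2.9  5.3]
1.33 [  29.7 -101.6] [608.7  83.2] [-2.5  5.6]
1.42 [ 27.6 -95.9] [606.8  89.1] [-1.9  5.9]
1.52 [ 26.1 -90. ] [605.5  95. ] [-1.3  5.9]
1.62 [ 25.1 -83.9] [604.8 101.1] [-0.7  6.1]
```

The gate still shows about 0.025 rad open (peg Y −50.7). I'll press the peg home from the front with closed fingers.

Call:
step_arm(
  series=[
    [-36,18,0,0,0,0,1],
    [-36,18,0,0,0,0,1],
    [-36,18,0,0,0,0,1],
    [0,0,-40,0,0,0,1],
    [0,0,-38,0,0,0,1],
    [0,8,0,0,0,0,1],
    [0,5,0,0,0,0,1],
    [0,3,0,0,0,0,1],
    [0,2,0,0,0,0,1],
    [0,2,0,0,0,0,1],
    [0,2,0,0,0,0,1],
    [0,0,0,0,0,0,1],
  ],
)

```text
clock: 19.7
tool_pos: [0.592, 0.1212, 0.0268]
eef_rot: [0.72, 0.693, -0.0, 0.001]
contact_force: [0.7, -2.9, 3.1]
opening: 0.006
finger_force: 1.5
```

Call:
step_arm(
  series=[
    [0,1,0,0,0,0,1],
    [0,1,0,0,0,0,1],
    [0,1,0,0,0,0,1],
    [0,0,0,0,0,0,1],
  ],
)

```text
clock: 20.1
tool_pos: [0.5918, 0.1213, 0.0265]
eef_rot: [0.721, 0.693, -0.002, 0.002]
contact_force: [0.8, -7.5, 5.4]
opening: 0.007
finger_force: 4.0
```

It's at its stop: the force rises without motion and the peg is at Y≈−47. Now the turnbutton.

Call:
step_arm(
  series=[
    [0,-8,0,0,0,0,1],
    [0,-12,0,0,0,0,1],
    [0,0,40,0,0,0,1],
    [0,0,37,0,0,0,1],
    [38,-18,0,0,0,0,1],
    [38,-18,0,0,0,0,1],
    [35,-19,0,0,0,0,1],
    [0,0,0,0,0,0,1],
    [0,0,-40,0,0,0,1],
    [0,0,-36,0,0,0,1],
    [0,0,0,0,0,0,1],
  ],
)

```text
clock: 21.2
tool_pos: [0.6967, 0.0499, 0.0215]
eef_rot: [0.72, 0.694, -0.004, -0.004]
contact_force: [-0.9, 0.1, 0.2]
opening: 0.006
finger_force: 0.0
```

```bash
python3 t3.py
```

```text
t 21.2 tcp [696.7  49.9  21.5] rack [ 119.  -131.4] yaw 1.535 tilt [-0.004 -0.004] q [ 0.06  1.04 -0.41  1.41  0.5   0.8  -0.56] F [-0.9  0.1  0.2]
peg 41 [  9.4 -48.5] 85.8
gate 258 [-12.  -48.4] [ 1.0000e+00  4.0000e-03 -1.1962e+01 -4.8408e+01]
btn 299 [[55.29999923706055, -50.79999923706055], [79.0999984741211, -146.3000030517578], [99.19999694824219, -141.3000030517578], [75.30000305175781, -45.79999923706055]]
tin [584.1 190.1] [ 67.9 110.2] 87.9 rack [0.8 4.2]
```

Call:
step_arm(
  series=[
    [-4,-2,5,0,0,0,1],
    [-4,-1.5,0,0,0,0,1],
    [-5.8,-1.8,0,0,0,0,1],
    [-6,-1.3,0,0,0,0,1],
    [-6.1,-0.7,0,0,0,0,1],
    [-6.1,0,0,0,0,0,1],
    [-6.1,0.5,0,0,0,0,1],
    [-6.1,1.1,0,0,0,0,1],
    [-5.8,1.7,0,0,0,0,1],
    [-5.7,2.3,0,0,0,0,1],
    [0,0,0,0,0,0,1],
  ],
)

```text
clock: 22.4
tool_pos: [0.6453, 0.0497, 0.0321]
eef_rot: [0.72, 0.694, -0.0, -0.001]
contact_force: [-0.5, 0.8, 1.5]
opening: 0.003
finger_force: 0.0
```

```bash
python3 t3.py
```

```text
t 22.4 tcp [645.3  49.7  32.1] rack [  67.6 -133.7] yaw 1.535 tilt [-0.    -0.001] q [ 0.06  0.96 -0.39  1.6   0.52  0.68 -0.63] F [-0.5  0.8  1.5]
peg 42 [  9.7 -48.4] 85.1
gate 260 [-12.7 -48.5] [ 1.0000e+00  5.0000e-03 -1.2671e+01 -4.8491e+01]
btn 230 [[26.299999237060547, -134.39999389648438], [44.5, -143.1999969482422], [87.30000305175781, -54.70000076293945], [69.0, -45.900001525878906]]
tin [583.8 190.3] [ 67.4 110. ] 87.7 rack [0.5 4.3]
```

Call:
step_arm(
  series=[
    [-5,0,-2,0,0,0,1],
    [-5,1.5,-2,0,0,0,1],
    [-5,3,0,0,0,0,1],
    [-4.8,3.8,0,0,0,0,1],
    [-4.4,4.3,0,0,0,0,1],
    [-4,4.6,0,0,0,0,1],
    [-3.5,5.1,0,0,0,0,1],
    [-2.9,5.3,0,0,0,0,1],
    [-2.5,5.6,0,0,0,0,1],
    [-1.9,5.9,0,0,0,0,1],
    [0,0,0,0,0,0,1],
  ],
)

```text
clock: 23.6
tool_pos: [0.6072, 0.0899, 0.0282]
eef_rot: [0.719, 0.695, 0.001, -0.001]
contact_force: [0.2, -0.4, 0.6]
opening: 0.007
finger_force: 0.0
```

```bash
python3 t3.py
```

```text
t 23.6 tcp [607.2  89.9  28.2] rack [ 28.  -95.1] yaw 1.536 tilt [ 0.001 -0.001] q [-0.02  0.93 -0.36  1.71  0.53  0.59 -0.73] F [ 0.2 -0.4  0.6]
peg 29 [  9.3 -46.5] 86.0
gate 175 [-20.6 -47.1] [ 1.0000e+00  1.2000e-02 -2.0580e+01 -4.7143e+01]
btn 1 [[-8.5, -78.69999694824219], [-8.5, -78.69999694824219], [-8.5, -78.69999694824219], [-8.5, -78.69999694824219]]
tin [584.1 190.4] [ 67.4 110.3] 88.3 rack [0.8 4.4]
```

Call:
step_arm(
  series=[
    [-1,4,0,0,0,0,1],
    [-0.5,3,0,0,0,0,1],
    [0,1,0,0,0,0,1],
    [0,0,0,0,0,0,1],
  ],
)

```text
clock: 24.1
tool_pos: [0.6061, 0.0963, 0.0282]
eef_rot: [0.72, 0.694, 0.0, -0.0]
contact_force: [-0.4, 0.8, -0.1]
opening: 0.007
finger_force: 0.0
```

Call:
step_arm(
  series=[
    [0,1.5,0,0,0,0,1],
    [0,0.5,0,0,0,0,1],
    [0,0,0,0,0,0,1],
    [0,-10,0,0,0,0,1],
    [0,-20,0,0,0,0,1],
    [0,-30,20,0,0,0,1],
    [0,-40,40,0,0,0,1],
    [0,-40,30,0,0,0,1],
    [0,-30,0,0,0,0,1],
    [0,0,0,0,0,0,1],
  ],
)

```text
clock: 25.1
tool_pos: [0.606, -0.0757, 0.1141]
eef_rot: [0.723, 0.69, -0.001, 0.002]
contact_force: [-0.4, -0.1, -0.8]
opening: 0.005
finger_force: 0.0
```

```bash
python3 t3.py; python3 - <<'E'
from h import *
p,d=r.snapshot("top"); cv2.imwrite("pics/end.png",cv2.resize(p[140:345,170:465],None,fx=2.7,fy=2.7))
E
```

```text
t 25.1 tcp [606.  -75.7 114.1] rack [  33.5 -260.6] yaw 1.524 tilt [-0.001  0.002] q [ 0.3   0.82 -0.46  1.69  0.49  0.76 -0.44] F [-0.4 -0.1 -0.8]
peg 42 [  9.6 -48.4] 85.7
gate 255 [-12.2 -48.4] [ 1.0000e+00  4.0000e-03 -1.2209e+01 -4.8449e+01]
btn 371 [[-9.5, -57.599998474121094], [-9.399999618530273, -77.80000305175781], [90.0999984741211, -77.0999984741211], [89.9000015258789, -56.900001525878906]]
tin [584.  190.3] [ 67.  109.8] 87.9 rack [0.7 4.3]
```

View pics/end.png

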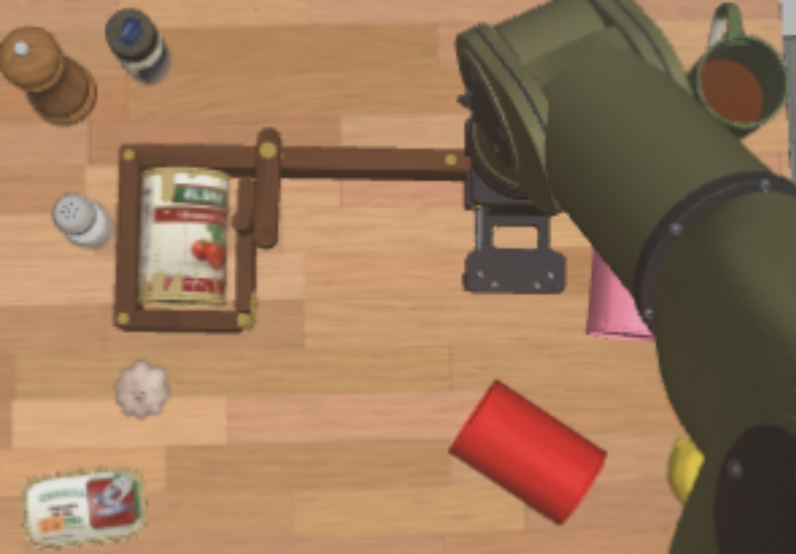

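The picture shows the tin in the bay (185,235), the gate shut (245,250), the turnbutton square across the peg (268,190, ≈1.56 rad), and the bystanders undisturbed.

```bash
python3 -c "
from plant import r
print(r.finish_job())"
```

```text
the job is handed in; nothing more can be done
None
```

The tin is rolled up to the end wall, the gate is shut and the turnbutton is square across the peg; on the way, the gripper pressed on the tin's top with up to about 88 N for about half a second (the reported tool height was 33 mm too low), which may count against the 40 N limit if it covers the fingers. The job is handed in at about 25 s, with no verdict shown.

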